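Clear the tile off the seed box and hold its lid open

TASK

A terracotta tile weighs down the lid of the green seed box: take it off and stand it upright on one of its thin edges on the round cork mat, standing by itself. Then lift the lid by its red tab to 45 degrees open and finish while still holding it there, still, so that I can take out a seed packet; the lid falls shut if you let go. Leave the trowel, the hand rake and the pliers where they lie.

Things in the scene. Friction and masses are not known exactly. Their poses are not given: they have to be found in the camera images.
- seedbox: Green box fixed to the ledge, 200 x 220 mm (x, y), walls 90 mm high. Origin: centre of its underside, on the ledge. Its x axis points from the tab side (front, facing the robot) to the hinge side; its y axis runs parallel to the hinge; z up.
- lid: Green lid, 210 x 240 x 12 mm, 0.32 kg; shut, it reaches 210 mm from the hinge toward the box's -x, its top 102 mm above the ledge. Origin: on the hinge line, at the lid's underside, mid-width. A red tab, 24 mm wide (box y), 14 mm thick, sticks out 45 mm from the middle of its front edge, in the lid's plane. Nothing holds the lid up: it falls shut when let go.
- lid_angle (a joint): Opening angle of the lid in rad: 0 shut, 0.785 is 45 degrees, stop at 1.4. Turns about the horizontal hinge along the box's y; the tab end rises as it grows.
- lid_tab (a point): Point to grip on the red tab: middle of its width and thickness, 30 mm in front of the lid's front edge, 240 mm from the hinge line and 6 mm above the lid's underside plane (96 mm above the ledge when shut).
- lid_hinge (a point): Point on the hinge line, in the middle of the lid's width; the lid turns about it, 90 mm above the ledge.
- tile: Loose terracotta tile, 90 x 50 x 22 mm (its x, y, z), about 0.2 kg. Starts lying flat on the closed lid, long side roughly along the box's x. Origin: centre of one large face, the underside as it lies at the start; z is the thin direction, up at the start.
- tile_center (a point): Centre of the tile's volume, 11 mm from each large face.
- mat: Round cork mat fixed flat on the ledge on the other side from the box (left or right), 180 mm across, 4 mm thick. Origin: centre of its underside, on the ledge.
- trowel: Stainless trowel with wooden handle, 290 mm long, lying beyond the box and mat; bystander. Origin: on the ledge under the end of the steel neck near mid-length.
- rake: Hand rake with red handle, 260 mm long, 32 mm high, lying beyond the box and mat; bystander. Origin: on the ledge near mid-length.
- pliers: Combination pliers with blue handles, 165 mm long, 13 mm thick, lying flat between the robot and the work; bystander. Origin: on the ledge near mid-length.
Things that resemble listed ones, but are neither listed nor needed, are in the scene too. What is meant by the mat is not blue, and is the larger of those in its own colour. There is more than one size of the tile; the one meant has the size given above.

How it is judged:
On the way:
1. the tile stands upright by itself on its thin edge on the cork mat, let go, while the lid is still shut (angle between tile's own z axis and vertical between 1.484 and 1.658 rad and horizontal distance between tile_center and mat below 0.085 m and contact force between tile and mat above 0.5 N and contact force between tile and the fingers below 0.05 N and contact force between tile and the arm below 0.05 N and contact force between tile and seedbox below 0.05 N and linear speed of tile below 0.02 m/s and angular speed of tile below 0.15 rad/s and value of joint lid_angle below 0.1 rad), for 0.3 s.
At the end, for the whole second after the job is handed in: The tile stands untouched and still on a thin edge on the cork mat (within 5 degrees of upright, its centre over the mat, at most 85 mm from the mat's centre), and the fingers hold the lid still at 45 degrees open, within 5 degrees; nothing else props the lid (angle between tile's own z axis and vertical between 1.484 and 1.658 rad and horizontal distance between tile_center and mat below 0.085 m and contact force between tile and mat above 0.5 N and contact force between tile and the fingers below 0.05 N and contact force between tile and the arm below 0.05 N and contact force between tile and seedbox below 0.05 N and linear speed of tile below 0.02 m/s and angular speed of tile below 0.15 rad/s and value of joint lid_angle between 0.698 and 0.873 rad and velocity of joint lid_angle between -0.05 and 0.05 rad/s and contact force between lid and the fingers above 0.5 N and contact force between lid and trowel below 0.05 N and contact force between lid and rake below 0.05 N and contact force between lid and pliers below 0.05 N); the arm keeps its last pose, push and grip.
It fails at once if the trowel is shifted by more than 30 mm (distance of trowel from where it was at the start of the episode above 0.03 m).
It fails at once if the hand rake is shifted by more than 30 mm (distance of rake from where it was at the start of the episode above 0.03 m).
It fails at once if the pliers is shifted by more than 30 mm (distance of pliers from where it was at the start of the episode above 0.03 m).
It also fails if it takes over 64 s, if anything falls off the work surface, if the arm or the gripper's body presses on something with over 40 N, if the wrist force passes 120 N, or if a joint passes its speed limit or range.

ROBOT

A 6-joint arm with a two-finger parallel gripper is mounted at the origin on the work surface. World frame = base frame: x ahead of the robot, y to its left, z up, the work surface at z = 0. Lengths are in m, angles in rad, forces in N, time in s.
With the tool pointing down it reaches from about 0.425 to 0.95 m from the base axis. Payload 14.7 kg.
Tool frame: the origin (TCP) lies midway between the tips of the shut fingers; the grasp point (between the pads) lies arm.grip_depth behind it (arm.grip_depth is the distance from the TCP to the grasp point, in m); z points along the fingers, y is the line along which they close (so a half turn about z gives the same grasp; the last joint's range is limited). The gripper opens to 85 mm and grips with 20 to 120 N. Pads are 22 mm wide; open, the fingers measure 114 mm over their backs; the gripper's body (76 mm by 85 mm) begins 54 mm behind the grasp point. The pads swing forward as they close: fully open they stand 13 mm farther back than shut.
Start: joints at [1.055, 0.48, 1.596, -0, 1.065, -0.047], TCP at [0.294, 0.58, 0.231] pointing down, gripper open.
Joint ranges: [-2.75, 2.75], [-0.82, 2.05], [0.23, 2.67], [-1.56, 4.7], [0.09, 2.69], [-2.92, 2.92]. Speed limits (rad/s): [1.89, 1.89, 2.39, 3.01, 3.01, 3.01].

INTERFACE

Orientations are given as a unit quaternion [x, y, z, w].
In Python, from bench import arm gives the robot as it stands.
- The arm moves only by the tool apply_moves, never from a script. Its argument "moves" is a list that holds one entry, the list of rows, each a list of 7 numbers: the turn, a rotation vector about the tool's x, y, z in degrees, then the shift along the tool's x, y, z in mm, then the finger opening in mm, from 0 to 85.4. In form: [[[rx, ry, rz, tx, ty, tz, gripper], ...]]. A call has 1 to 12 rows; each row shifts and turns the commanded pose from where the row before left it, along the tool's axes as they then stand; what a row does not reach is not made up. A row lasts 1/10 s, in which the tool goes at most 50 mm and 8.59 degrees, less where a joint would pass 70% of its speed; a pose out of reach is approached as far as the arm can. A call with a gripper value outside its range is refused whole. The fingers move at their own pace and stop on an object; the grip force is fixed at half the most. Time passes only in rows, so rows that do not move let the fingers close. It gives the time, the measured TCP pose, the force, the opening and the grip force at its end, in the units of the state.
- arm.get_obs(): the state, without advancing time (a new reading comes with each control period).
- arm.snapshot(name): name is "scene" or "top" or "wrist"; returns the picture (400x640x3 uint8, red, green, blue); there is no depth.
- arm.camera_info(name): a dict with "K" (3x3 intrinsics, pixels), "xyz" and "orientation" of the camera in the world; the wrist camera has in their place "hand_eye" (4x4, takes a point from camera to tool coordinates, whose origin is the TCP and whose axes are the flange's). Camera axes: x right, y down, z forward; pixel columns grow to the right and rows downward; lengths in m; the calibration is good to about 2 mm. A picture is of the moment at which its call begins: read the wrist's pose just before it. camera_info takes no time and is no camera call.
- arm.close_job(): hands the job in; it is judged then, once.
Trained networks look in the newest picture that a camera, given by its name, has taken for a name from the list of things; names that differ only in an ending like _2 or _b are one class to them, and where a whole thing is asked for, a point or a joint stands for the part that bears it (a point fixed in the world has none). Each returns a list of dicts, best first, with "conf" (0 to 1); they miss things now and then, are a little off and sometimes report something else, mostly with a low value. They report only what shows in the picture. A call takes as long as a camera call. They do not tell look-alikes from the thing itself.
- arm.search_frame(camera, name): "extent" ([left, top, right, bottom] in pixels, round what is visible of it).
- arm.mark_of(camera, name): "location" ([row, column] in pixels: a listed point, or the origin of a listed thing).
The state is a dict: "clock": time; "qpos": joint angles; "qd": joint speeds; "tau": joint torques, N m; "tool_pos": TCP position; "tcp_rot": TCP orientation; "contact_force": force on the tool from outside, world axes, zero at the start; "wrist_torque": the same for the moment, N m; "gripper_width": finger opening in m; "finger_force": force on a finger pad.
Only numpy, scipy, OpenCV 4.12 (cv2) and the standard library are available. Lean on these libraries where they do the work, as an engineer would, in place of code of your own. Each camera call takes 0.05 s, during which the arm holds its last target. There are 200 camera calls.

## Working session

There is one attempt and no reset: what is moved stays moved. The work goes in short steps, Python scripts to look and compute and a tool call to move; the robot and the scene stay as the last step left them, time stands still between calls to the robot, and variables do not carry over. Pictures are saved under pics/ and viewed, at most 10 in all, crops included, and the job is handed in when it is done.

Besides the shell and the picture viewer there is one more tool, called after "Request:" as a command line: name --argument value ..., lists and objects as JSON in quotes. apply_moves: Moves the arm, as the interface text tells. Its arguments: {"type":"object","properties":{"moves":{"type":"array","items":{"type":"array","items":{"type":"array","items":{"type":"number"}}}}},"required":["moves"]}

```bash
mkdir -p pics; ls; cat > h.py <<'E'
import numpy as np, cv2
from scipy.spatial.transform import Rotation as R
from bench import arm
def cam(name,obs=None):
    i=arm.camera_info(name); K=np.array(i["K"])
    if "hand_eye" in i:
        o=obs or arm.get_obs(); T=np.eye(4); T[:3,:3]=R.from_quat(o["tcp_rot"]).as_matrix(); T[:3,3]=o["tool_pos"]
        T=T@np.array(i["hand_eye"])
    else:
        T=np.eye(4); q=np.array(i["orientation"])
        T[:3,:3]=R.from_quat(q).as_matrix() if q.size==4 else q
        T[:3,3]=i["xyz"]
    return K,T
def ray(c,row,col):
    K,T=c; d=T[:3,:3]@np.linalg.solve(K,[col,row,1]); return T[:3,3],d
def onz(c,row,col,z):
    p,d=ray(c,row,col); return p+d*(z-p[2])/d[2]
def tri(obs):
    A=np.zeros((3,3));b=np.zeros(3)
    for c,r,k in obs:
        p,d=ray(c,r,k); d=d/np.linalg.norm(d); M=np.eye(3)-np.outer(d,d); A+=M;b+=M@p
    return np.linalg.solve(A,b)
def proj(c,P):
    K,T=c; q=K@(T[:3,:3].T@(np.array(P)-T[:3,3])); return q[1]/q[2],q[0]/q[2]
def snap(name,f=None):
    o=arm.get_obs(); im=np.array(arm.snapshot(name))
    if f: cv2.imwrite("pics/"+f,im[:,:,::-1])
    return im,cam(name,o)
E
python3 - <<'E'
from h import *
np.set_printoptions(precision=3,suppress=True)
ims=[]
for n in ["scene","top"]:
    im,c=snap(n); ims.append(im)
    print(n,c[1].tolist(), c[0].tolist())
    for t in ["seedbox","tile","tile_center","lid_tab","lid_hinge","mat","pliers","trowel","rake"]:
        print(t,[(np.round(d["location"],1).tolist(),round(d["conf"],2)) for d in arm.mark_of(n,t)],[(np.round(d["extent"]).tolist(),round(d["conf"],2)) for d in arm.search_frame(n,t)])
cv2.imwrite("pics/scene.png",ims[0][:,:,::-1]);cv2.imwrite("pics/top.png",ims[1][:,:,::-1])
print(arm.grip_depth,arm.get_obs(),arm.camera_info("wrist"))
E
```

```text
pics
scene [[0.8153967829541335, 0.44442705024331375, -0.37096183544951983, 1.0053487509036814], [0.5787915960288647, -0.6384070426780082, 0.5073822387761313, -0.6009967923210768], [-0.011330256590609156, -0.6284274380317483, -0.7777856905436382, 0.9980298577702533], [0.0, 0.0, 0.0, 1.0]] [[366.79623499512076, 0.0, 320.13097891825527], [0.0, 366.79623499512076, 199.14110480981654], [0.0, 0.0, 1.0]]
seedbox [([190.9, 355.5], 0.6)] [([310.0, 139.0, 396.0, 225.0], 0.69)]
tile [([138.7, 347.9], 0.89), ([166.8, 356.2], 0.63)] [([342.0, 155.0, 378.0, 176.0], 0.76), ([330.0, 126.0, 368.0, 146.0], 0.73), ([262.0, 176.0, 301.0, 206.0], 0.47)]
tile_center [([132.9, 345.2], 0.86), ([165.5, 355.4], 0.65), ([209.2, 401.9], 0.22)] [([332.0, 121.0, 366.0, 142.0], 0.69), ([342.0, 153.0, 372.0, 177.0], 0.62), ([308.0, 258.0, 375.0, 330.0], 0.61)]
lid_tab [([156.1, 321.3], 0.74)] [([312.0, 139.0, 397.0, 210.0], 0.91)]
lid_hinge [([166.2, 359.3], 0.64), ([182.8, 379.2], 0.58)] [([306.0, 137.0, 396.0, 224.0], 0.88)]
mat [([284.9, 205.8], 0.9), ([322.6, 250.9], 0.88), ([261.3, 294.2], 0.74)] [([232.0, 30
[... 1799 characters left out ...]
  ,  1.065, -0.047]), 'qd': array([-0.001, -0.001, -0.001, -0.   , -0.002,  0.001]), 'tau': array([ -0.001, -95.046, -43.064,  -0.   ,   0.001,  -0.   ]), 'tool_pos': array([0.294, 0.58 , 0.231]), 'tcp_rot': array([ 0.232,  0.973, -0.   , -0.   ]), 'contact_force': array([ 0.256, -0.266, -0.255]), 'wrist_torque': array([-0.005, -0.003, -0.009]), 'finger_force': 0.0, 'gripper_width': 0.08565392304031022} {'K': array([[277.925,   0.   , 324.34 ],
       [  0.   , 277.925, 200.935],
       [  0.   ,   0.   ,   1.   ]]), 'hand_eye': array([[ 0.   , -0.959, -0.285,  0.073],
       [ 1.   , -0.   ,  0.002, -0.   ],
       [-0.002, -0.285,  0.959, -0.144],
       [ 0.   ,  0.   ,  0.   ,  1.   ]])}
```

View pics/top.png

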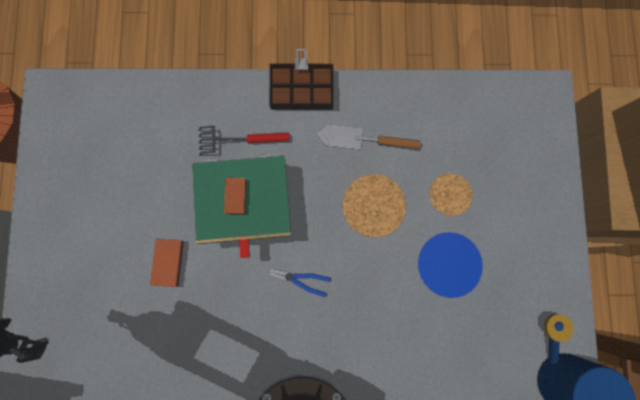

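View pics/scene.png

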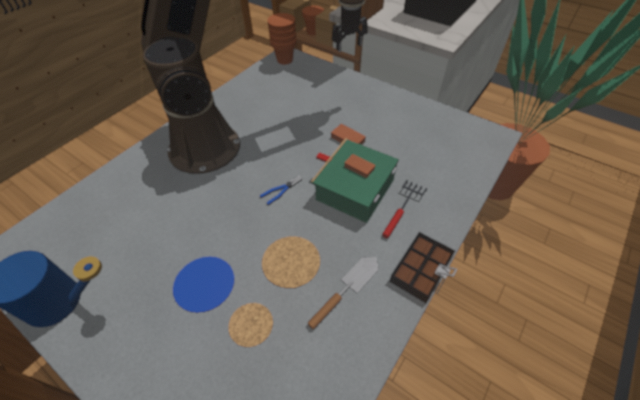

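```bash
python3 - <<'E'
import cv2
im=cv2.imread("pics/top.png")
cv2.imwrite("pics/topcrop.png",cv2.resize(im[110:310,140:500],None,fx=2.2,fy=2.2,interpolation=cv2.INTER_CUBIC))
E
```

```text
(no output)
```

View pics/topcrop.png

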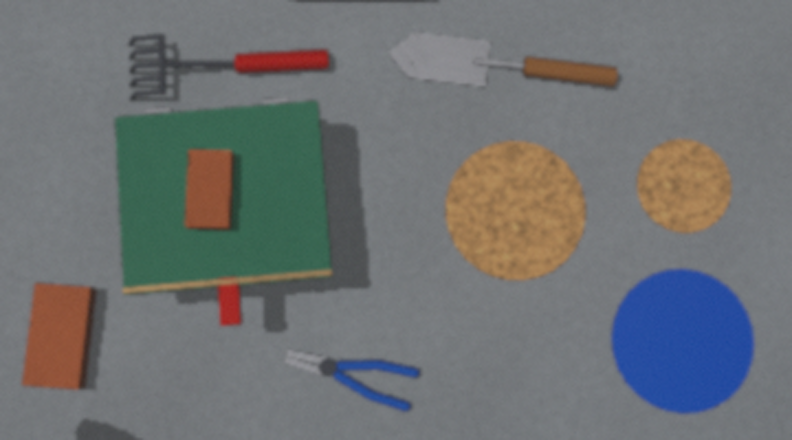

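Top view candidates:
- Tiles: one on the lid at (col 235, row 196), and a bigger one on the ledge at (167, 263).
- Mats: large cork (374, 205), small cork (451, 194), blue (450, 265).

I choose the tile on the lid and the large cork mat. The red tab is at (245, 249), and the crop agrees with these choices.

```bash
cat >> h.py <<'E'
def blobs(im,kind,amin=60):
    h=cv2.cvtColor(im,cv2.COLOR_RGB2HSV); H,S,V=[h[...,i].astype(int) for i in range(3)]
    m={"tile":(H>=4)&(H<=12)&(S>120)&(S<205)&(V>70),"red":((H<3)|(H>176))&(S>170)&(V>70),"cork":(H>=13)&(H<=22)&(S>90)&(V>110),"green":(H>60)&(H<90)&(S>90)}[kind].astype(np.uint8)
    m=cv2.morphologyEx(m,cv2.MORPH_OPEN,np.ones((3,3),np.uint8)) 
    cs,_=cv2.findContours(m,cv2.RETR_EXTERNAL,cv2.CHAIN_APPROX_NONE)
    return [c for c in sorted(cs,key=cv2.contourArea,reverse=True) if cv2.contourArea(c)>amin]
def rect(c,con,z):
    P=np.array([onz(c,r+0.,k+0.,z)[:2] for k,r in con[:,0]])*1000
    return cv2.minAreaRect(P.astype(np.float32))
E
python3 - <<'E'
from h import *
im=cv2.imread("pics/top.png")[:,:,::-1].copy(); c=cam("top")
for k,z in [("tile",.124),("red",.097),("cork",.004),("green",.102)]:
    for b in blobs(im,k): 
        x,y,w,h=cv2.boundingRect(b)
        if 140<x<490 and y>115 and y<300: print(k,(x,y,w,h),np.round(np.array([*rect(c,b,z)[0],*rect(c,b,z)[1],rect(c,b,z)[2]]),1))
s=cam("scene")
for n,a,b in [("tile_top_c",(195.5,235),(165.5,358)),("mat",(205,374),(261.5,292)),("tab",(250,244.7),(156.3,322)),("trow",(139,372),(280,350))]:
    print(n,tri([(c,*a),(s,*b)]))
E
```

```text
tile (151, 240, 31, 46) [439.9 330.   62.9 110.6  85. ]
tile (225, 178, 20, 36) [605.6 165.7  89.9  47.7   1. ]
red (248, 134, 41, 8) [763.8  85.8  17.6 105.4   3. ]
red (240, 240, 9, 17) [474.6 143.7  41.   18.8   5.4]
cork (343, 174, 63, 63) [ 596.7 -203.   173.8  174.8   89.2]
cork (430, 174, 42, 41) [ 626.9 -419.3  116.7  113.9   89.8]
cork (380, 137, 40, 10) [ 778.4 -279.8  113.3   18.8   81.6]
green (193, 157, 97, 82) [605.1 153.3 195.  235.4   4.8]
tile_top_c [0.605685   0.16495613 0.11617644]
mat [ 0.59855858 -0.20183008 -0.00171586]
tab [0.47109584 0.14222847 0.10122255]
trow [ 0.78262181 -0.18528728  0.05462698]
```

```bash
cat >> h.py <<'E'
def Rt(yaw,th):
    "tool z pitched th deg forward of down, heading yaw deg; tool x forward/up"
    y,t=np.radians([yaw,th]); f=np.array([np.cos(y),np.sin(y),0]); u=np.array([0,0,1.])
    z=np.sin(t)*f-np.cos(t)*u; x=np.cos(t)*f+np.sin(t)*u
    return np.column_stack([x,np.cross(z,x),z])
def plan(p,Rm=None,grip=None):
    "local shift now (no turn) mm, then turn; also shift after turn"
    o=arm.get_obs(); R0=R.from_quat(o["tcp_rot"]).as_matrix(); Rm=R0 if Rm is None else Rm
    d=np.array(p)-o["tool_pos"]; np.set_printoptions(precision=2,suppress=True)
    print("shift now",R0.T@d*1000,"turn",np.degrees(R.from_matrix(R0.T@Rm).as_rotvec()),"shift after turn",Rm.T@d*1000)
E
python3 - <<'E'
from h import *
plan([.55,.16,.30],Rt(3,0))
E
```

```text
shift now [-418.39 -258.74  -68.7 ] turn [ -0.     0.   150.14] shift after turn [234.02 432.7  -68.71]
```

Request:
apply_moves --moves '[[[0, 0, 0, 0, 0, -40, 85], [0, 0, 0, -40, -24, -14, 85], [0, 0, 0, -40, -24, -14, 85], [0, 0, 0, -40, -24, 0, 85], [0, 0, 0, -40, -26, 0, 85], [0, 0, 0, -40, -26, 0, 85], [0, 0, 0, -42, -26, 0, 85], [0, 0, 0, -42, -26, 0, 85], [0, 0, 0, -42, -26, 0, 85], [0, 0, 0, -42, -26, 0, 85], [0, 0, 0, -42, -26, 0, 85], [0, 0, 0, 0, 0, 0, 85]]]'

```text
clock: 3.1
tool_pos: [0.5474, 0.1633, 0.2993]
tcp_rot: [0.234, 0.972, -0.0, 0.001]
contact_force: [-0.1, 1.2, 0.7]
gripper_width: 0.0847
finger_force: 0.0
```

Request:
apply_moves --moves '[[[0, 0, 8.5, 0, 0, 0, 85], [0, 0, 8.5, 0, 0, 0, 85], [0, 0, 8.5, 0, 0, 0, 85], [0, 0, 8.5, 0, 0, 0, 85], [0, 0, 8.5, 0, 0, 0, 85], [0, 0, 8.5, 0, 0, 0, 85], [0, 0, 8.5, 0, 0, 0, 85], [0, 0, 8.5, 0, 0, 0, 85], [0, 0, 8.5, 0, 0, 0, 85]]]'

```text
clock: 4.0
tool_pos: [0.5444, 0.1685, 0.2993]
tcp_rot: [0.786, 0.618, -0.0, -0.0]
contact_force: [0.9, 0.0, 0.5]
gripper_width: 0.0852
finger_force: 0.0
```

Request:
apply_moves --moves '[[[0, 0, 8.5, 0, 0, 0, 85], [0, 0, 8.5, 0, 0, 0, 85], [0, 0, 8.5, 0, 0, 0, 85], [0, 0, 8.5, 0, 0, 0, 85], [0, 0, 8.5, 0, 0, 0, 85], [0, 0, 8.5, 0, 0, 0, 85], [0, 0, 8.5, 0, 0, 0, 85], [0, 0, 8.5, 0, 0, 0, 85], [0, 0, 5.6, 0, 0, 0, 85], [0, 0, 0, 0, 0, 0, 85]]]'

```text
clock: 5.0
tool_pos: [0.5445, 0.1684, 0.2994]
tcp_rot: [1.0, 0.026, -0.0, -0.0]
contact_force: [-0.1, 0.3, -0.4]
gripper_width: 0.0848
finger_force: 0.0
```

```bash
python3 - <<'E'
from h import *
o=arm.get_obs();print(o["clock"],o["tool_pos"],o["tcp_rot"],o["qpos"])
im,c=snap("wrist","w1.png"); np.savez("w1.npz",K=c[0],T=c[1])
for t in ["tile_center","lid_tab","lid_hinge"]: print(t,[(np.round(d["location"],1).tolist(),round(d["conf"],2)) for d in arm.mark_of("wrist",t)])
plan([.55,.16,.30],Rt(3,0))
E
```

```text
5.0 [0.54446135 0.16840381 0.29935048] [ 9.99668777e-01  2.57358452e-02 -2.69320074e-06 -5.72244487e-05] [2.46705106e-01 3.04156813e-01 1.69925382e+00 1.24299109e-04
 1.13816220e+00 1.76597195e+00]
tile_center [([223.9, 202.6], 0.65)]
lid_tab [([236.2, 341.3], 0.98)]
lid_hinge [([36.9, 338.3], 0.88)]
shift now [ 4.97  8.49 -0.68] turn [-0.   0.   0.2] shift after turn [ 5.    8.48 -0.68]
```

View pics/w1.png

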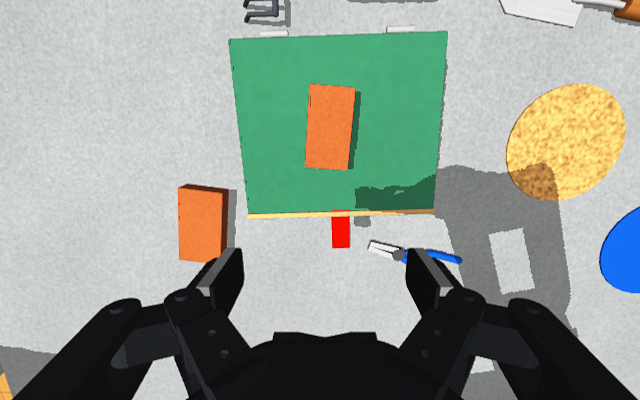

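The wrist view shows the tile on the lid centred near (330, 127), the lid with its front edge at row 213, the tab at (341, 232), and the larger tile at (202, 222). I'll take a second view from about 90 mm away.

Request:
apply_moves --moves '[[[0, 0, 0, 40, 20, 0, 85], [0, 0, 0, 40, 20, 0, 85], [0, 0, 0, 0, 0, 0, 85], [0, 0, 0, 0, 0, 0, 85]]]'

```text
clock: 5.6
tool_pos: [0.6269, 0.1318, 0.2986]
tcp_rot: [1.0, 0.027, -0.001, 0.0]
contact_force: [-1.6, 0.0, 0.8]
gripper_width: 0.0852
finger_force: 0.0
```

```bash
python3 - <<'E'
from h import *
np.set_printoptions(precision=4,suppress=True)
im2,c2=snap("wrist","w2.png"); np.savez("w2.npz",K=c2[0],T=c2[1])
d=np.load("w1.npz"); c1=(d["K"],d["T"]); im1=cv2.imread("pics/w1.png")[:,:,::-1].copy()
def bright(im,k):
    h=cv2.cvtColor(im,cv2.COLOR_RGB2HSV); H,S,V=[h[...,i].astype(int) for i in range(3)]
    m={"tile":(H>=5)&(H<=13)&(S>150)&(V>195),"red":((H<3)|(H>176))&(S>200)&(V>150),"green":(H>60)&(H<90)&(S>90)&(V>60)}[k].astype(np.uint8)
    cs,_=cv2.findContours(m,cv2.RETR_EXTERNAL,cv2.CHAIN_APPROX_NONE)
    return [q for q in sorted(cs,key=cv2.contourArea,reverse=True)[:3] if cv2.contourArea(q)>150]
for k in ["tile","red","green"]:
    for im,c in [(im1,c1),(im2,c2)]:
        for b in bright(im,k):
            z={"tile":.124,"red":.103,"green":.102}[k]
            r=rect(c,b,z); m=cv2.moments(b)
            ap=cv2.approxPolyDP(b,6,True)[:,0]
            print(k,"cen rc",round(m["m01"]/m["m00"],1),round(m["m10"]/m["m00"],1),np.round([*r[0],*r[1],r[2]],1), ap.tolist() if len(ap)<7 else len(ap))
for t in ["tile_center","lid_tab","lid_hinge"]: print(t,[(np.round(d["location"],1).tolist(),round(d["conf"],2)) for d in arm.mark_of("wrist",t)])
E
```

```text
tile cen rc 126.3 329.0 [606.4 166.8  49.3  89.2  88.6] [[310, 84], [305, 166], [347, 169], [355, 89]]
tile cen rc 224.6 199.1 [480.5 319.3  52.3  94.6  85.5] [[178, 188], [179, 258], [206, 262], [220, 253], [221, 194]]
tile cen rc 196.3 294.3 [606.2 166.8  49.3  89.1  88.6] [[275, 160], [273, 230], [312, 233], [317, 163]]
tile cen rc 262.8 178.6 [499.6 311.1  51.8  93.6  85.6] [[200, 241], [160, 236], [162, 300], [201, 268]]
red cen rc 232.0 340.2 [474.  143.4  42.9  22.8   3.4] [[332, 217], [333, 247], [348, 247], [348, 217]]
red cen rc 52.8 358.5 [769.9 102.1  17.8  95.8   3.1] [[315, 45], [315, 61], [399, 62], [400, 44]]
red cen rc 285.3 310.3 [473.7 143.9  43.5  22.3   2.7] [[317, 272], [302, 273], [304, 299], [318, 298]]
green cen rc 120.1 339.1 [604.2 154.4 201.6 239.3   4.8] [[447, 32], [229, 39], [249, 213], [432, 207]]
green cen rc 186.1 306.9 [604.  154.3 202.  239.    4.8] [[403, 110], [200, 116], [221, 253], [239, 247], [244, 268], [395, 264]]
tile_center [([198.0, 291.7], 0.91), ([270.6, 183.6], 0.91)]
lid_tab [([286.2, 309.7], 0.77)]
lid_hinge [([112.4, 302.4], 0.71)]
```

```bash
python3 - <<'E'
from h import *
Rm=Rt(-1.4,-20); t=np.array([.6203,.1665,.106])
plan(t-Rm[:,2]*.1,Rm)
E
```

```text
shift now [ 30.43 -31.19  99.5 ] turn [  0.78 -19.98   4.46] shift after turn [ 60.21 -33.5   83.97]
```

Request:
apply_moves --moves '[[[0, 0, 4.5, 0, 0, 0, 85], [0, -7, 0, 0, 0, 0, 85], [0, -7, 0, 0, 0, 0, 85], [0, -6, 0, 0, 0, 0, 85], [0, 0, 0, 30, -17, 42, 85], [0, 0, 0, 30, -17, 42, 85], [0, 0, 0, 0, 0, 0, 85], [0, 0, 0, 0, 0, 0, 85]]]'

```text
clock: 6.6
tool_pos: [0.6521, 0.1634, 0.2075]
tcp_rot: [0.985, -0.012, -0.175, -0.002]
contact_force: [-0.7, -0.1, 0.9]
gripper_width: 0.0848
finger_force: 0.0
```

```bash
python3 - <<'E'
from h import *
Rm=Rt(-1.4,-20); t=np.array([.6203,.1665,.106])
plan(t,Rm)
im,c=snap("wrist","w3.png")
E
```

```text
shift now [  5.02  -2.36 106.29] turn [0.03 0.11 0.01] shift after turn [  4.82  -2.31 106.3 ]
```

View pics/w3.png

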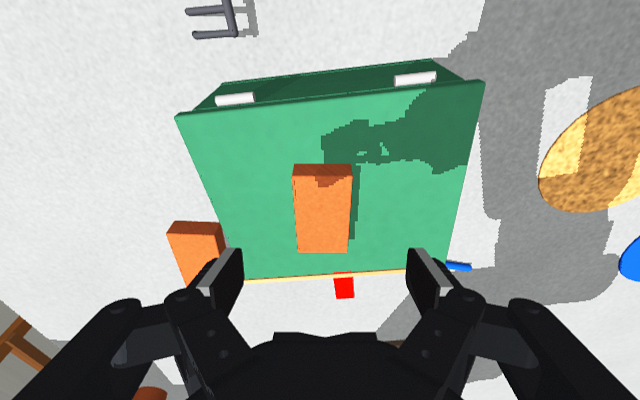

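The tile sits centred between the fingers at (322, 210), square to them. I'll descend and grip.

Request:
apply_moves --moves '[[[0, 0, 0, 5, -2.4, 40, 85], [0, 0, 0, 0, 0, 40, 85], [0, 0, 0, 0, 0, 14, 85], [0, 0, 0, 0, 0, 7, 85], [0, 0, 0, 0, 0, 5, 85], [0, 0, 0, 0, 0, 0, 85], [0, 0, 0, 0, 0, 0, 40], [0, 0, 0, 0, 0, 0, 40], [0, 0, 0, 0, 0, 0, 40], [0, 0, 0, 0, 0, 0, 40], [0, 0, 0, 0, 0, 0, 40]]]'

```text
clock: 7.75
tool_pos: [0.6222, 0.1663, 0.1075]
tcp_rot: [0.985, -0.013, -0.173, -0.002]
contact_force: [1.1, -0.3, 8.0]
gripper_width: 0.0485
finger_force: 62.6
```

```bash
python3 - <<'E'
from h import *
o=arm.get_obs(); print(o["tool_pos"],o["gripper_width"],o["finger_force"],o["contact_force"])
Rm=R.from_quat(o["tcp_rot"]).as_matrix(); Tt=np.array([.6063,.1668,.113])
rel=Rm.T@(Tt-o["tool_pos"]); relR=Rm.T@R.from_euler("z",-1.4,degrees=True).as_matrix(); np.savez("rel.npz",rel=rel,relR=relR); print(rel)
E
```

```text
[0.62217269 0.16625374 0.1074943 ] 0.048482933184277655 62.61508226394653 [ 1.1366512  -0.31794625  7.95443823]
[-0.01680709 -0.00014366  0.00023301]
```

Request:
apply_moves --moves '[[[0, 0, 0, -5, 0, -14, 40], [0, 0, 0, -16, 0, -44, 40], [0, 0, 0, -16, 0, -44, 40], [0, 0, 0, -16, 0, -44, 40], [0, 0, 0, 0, 0, 0, 40]]]'

```text
clock: 8.25
tool_pos: [0.6242, 0.1667, 0.2695]
tcp_rot: [0.986, -0.012, -0.169, -0.003]
contact_force: [0.7, -0.3, -1.2]
gripper_width: 0.0484
finger_force: 62.8
```

Request:
apply_moves --moves '[[[0, 7.5, 0, 0, 0, 0, 40], [0, 7.5, 0, 0, 0, 0, 40], [0, 7.5, 0, 0, 0, 0, 40], [0, 7.5, 0, 0, 0, 0, 40], [0, 7.5, 0, 0, 0, 0, 40], [0, 7.5, 0, 0, 0, 0, 40], [0, 7.5, 0, 0, 0, 0, 40], [0, 7.5, 0, 0, 0, 0, 40], [0, 7.5, 0, 0, 0, 0, 40], [0, 7.5, 0, 0, 0, 0, 40], [0, 7.5, 0, 0, 0, 0, 40], [0, 7.5, 0, 0, 0, 0, 40]]]'

```text
clock: 9.45
tool_pos: [0.6559, 0.0549, 0.3431]
tcp_rot: [0.907, 0.102, 0.404, 0.064]
contact_force: [2.2, -0.4, 0.1]
gripper_width: 0.0484
finger_force: 62.8
```

```bash
cat > pl.py <<'E'
from h import *
d=np.load("rel.npz"); o=arm.get_obs(); Rc=R.from_quat(o["tcp_rot"]).as_matrix()
print(o["clock"],o["tool_pos"],o["qpos"],o["gripper_width"],o["finger_force"])
tz=(Rc@d["relR"])[:,2]; print("tile center",o["tool_pos"]+Rc@d["rel"],"tile x",(Rc@d["relR"])[:,0],"z tilt",np.degrees(np.arccos(tz[2])), "yaw",np.degrees(np.arctan2(Rc[1,2],Rc[0,2])))
Rm=R.from_euler("z",-17,degrees=True).as_matrix()@Rt(0,70)
C=np.array([.5985,-.2025,.049+.04])
plan(C-Rm@d["rel"],Rm)
E
python3 pl.py
```

```text
9.45 [0.65587834 0.05491814 0.34310326] [ 0.09790687  0.1218522   2.17598003 -1.5243408   0.10728197  2.92075009] 0.048423103622624065 62.77363657951355
tile center [0.64507483 0.05106442 0.33081561] tile x [0.3586276  0.23556488 0.9032693 ] z tilt 67.70034073043647 yaw -2.619976887099711
shift now [-267.01  197.22  128.25] turn [-15.3   19.78  22.63] shift after turn [-215.    263.09  105.84]
```

The wrist ran into its limits, because q5 can't go below 0.09 for a forward tilt. The tile is still held firmly. I'll unwind to tool-down, turn the tool half round, and tilt the fingers toward the robot instead. That gives the same tile pose in the tool.

```bash
python3 - <<'E'
from h import *
plan([.62,.06,.32],Rt(5,0))
E
```

```text
shift now [-38.83 -14.31 -11.6 ] turn [  9.68 -47.41   7.37] shift after turn [-35.3   -8.19  23.1 ]
```

Request:
apply_moves --moves '[[[1.4, -6.8, 1.05, 0, 0, 0, 40], [1.4, -6.8, 1.05, 0, 0, 0, 40], [1.4, -6.8, 1.05, 0, 0, 0, 40], [1.4, -6.8, 1.05, 0, 0, 0, 40], [1.4, -6.8, 1.05, 0, 0, 0, 40], [1.4, -6.8, 1.05, 0, 0, 0, 40], [1.4, -6.8, 1.05, 0, 0, 0, 40], [0, 0, 0, 0, 0, 0, 40], [0, 0, 0, 0, 0, 0, 40]]]'

```text
clock: 10.35
tool_pos: [0.669, 0.0185, 0.3533]
tcp_rot: [0.977, 0.037, 0.2, 0.067]
contact_force: [-0.3, 0.5, -2.5]
gripper_width: 0.0487
finger_force: 62.8
```

```bash
python3 pl.py; python3 - <<'E'
from h import *
o=arm.get_obs(); print(R.from_quat(o["tcp_rot"]).as_matrix())
plan([.60,-.05,.30],Rt(5,-0))
E
```

```text
10.35 [0.66904182 0.01851306 0.35334333] [ 0.05945739  0.21963661  1.76379313 -0.20164487  0.76537492  1.6719217 ] 0.04871977281342185 62.7567994594574
tile center [0.65371343 0.0169566  0.34662239] tile x [0.72735977 0.13383628 0.6730792 ] z tilt 43.53223820385338 yaw -16.252897904647746
shift now [-177.95  181.07  226.21] turn [-8.77 45.05 20.03] shift after turn [-232.57  232.12   87.51]
[[ 0.91711538  0.0460434   0.39595377]
 [ 0.09945469 -0.98832398 -0.11543173]
 [ 0.38601573  0.14524367 -0.91098635]]
shift now [-90.72  56.79  29.17] turn [  8.7  -22.75  -0.62] shift after turn [-74.75  62.23  53.34]
```

Request:
apply_moves --moves '[[[2.9, -7.6, -0.2, 0, 0, 0, 40], [2.9, -7.6, -0.2, 0, 0, 0, 40], [2.9, -7.6, -0.2, 0, 0, 0, 40], [0, 0, -8.4, 0, 0, 0, 40], [0, 0, -8.4, 0, 0, 0, 40], [0, 0, -8.4, 0, 0, 0, 40], [0, 0, -8.4, 0, 0, 0, 40], [0, 0, -8.4, 0, 0, 0, 40], [0, 0, -8.4, 0, 0, 0, 40], [0, 0, -8.4, 0, 0, 0, 40], [0, 0, -8.4, 0, 0, 0, 40], [0, 0, -8.4, 0, 0, 0, 40]]]'

```text
clock: 11.55
tool_pos: [0.6679, 0.0183, 0.3524]
tcp_rot: [0.761, 0.649, -0.001, 0.0]
contact_force: [0.3, -0.1, -1.4]
gripper_width: 0.0485
finger_force: 62.8
```

Request:
apply_moves --moves '[[[0, 0, -8.4, 0, 0, 0, 40], [0, 0, -8.4, 0, 0, 0, 40], [0, 0, -8.4, 0, 0, 0, 40], [0, 0, -8.4, 0, 0, 0, 40], [0, 0, -8.4, 0, 0, 0, 40], [0, 0, -8.4, 0, 0, 0, 40], [0, 0, -8.4, 0, 0, 0, 40], [0, 0, -8.4, 0, 0, 0, 40], [0, 0, -8.4, 0, 0, 0, 40], [0, 0, -5, 0, 0, 0, 40], [0, 0, 0, 0, 0, 0, 40], [0, 0, 0, 0, 0, 0, 40]]]'

```text
clock: 12.75
tool_pos: [0.6681, 0.0187, 0.3529]
tcp_rot: [0.165, 0.986, -0.001, -0.001]
contact_force: [0.4, -0.2, -1.0]
gripper_width: 0.0486
finger_force: 62.8
```

```bash
sed -i 's/^Rm=.*/import sys; th=float(sys.argv[1]); dz=float(sys.argv[2]); Rm=Rt(161.5,th)/; s/\.049+\.04/.049+dz/' pl.py; python3 pl.py 0 .2; python3 pl.py 70 .1
```

```text
12.75 [0.66808009 0.01868045 0.35294828] [-1.70569445e-02  4.21592207e-01  1.38971853e+00 -6.29502446e-04
  1.33327676e+00 -1.25615645e+00] 0.04857594267105804 62.766069173812866
tile center [0.68392433 0.01307365 0.3526708 ] tile x [-0.88830464  0.30526685  0.3431137 ] z tilt 20.0667608063652 yaw -169.43081641285997
shift now [  10.33 -231.63  104.09] turn [-0.09 -0.15 -0.5 ] shift after turn [  12.61 -231.69  103.72]
12.75 [0.66808009 0.01868045 0.35294828] [-1.70569445e-02  4.21592207e-01  1.38971853e+00 -6.29502446e-04
  1.33327676e+00 -1.25615645e+00] 0.04857594267105804 62.766069173812866
tile center [0.68392433 0.01307365 0.3526708 ] tile x [-0.88830464  0.30526685  0.3431137 ] z tilt 20.0667608063652 yaw -169.43081641285997
shift now [  -1.18 -231.4   188.42] turn [ 0.23 69.85 -0.49] shift after turn [-176.28 -231.69   65.58]
```

Request:
apply_moves --moves '[[[0, 0, 0, 0, -46, 10, 40], [0, 0, 0, 0, -46, 10, 40], [0, 0, 0, 0, -46, 10, 40], [0, 0, 0, 0, -46, 10, 40], [0, 0, 0, 0, -46, 10, 40], [0, 0, 0, 0, 0, 0, 40]]]'

```text
clock: 13.35
tool_pos: [0.5916, -0.2035, 0.3019]
tcp_rot: [0.167, 0.986, -0.001, -0.003]
contact_force: [0.2, 1.6, -2.2]
gripper_width: 0.0485
finger_force: 63.0
```

Request:
apply_moves --moves '[[[0, 7, 0, 0, 0, 0, 40], [0, 7, 0, 0, 0, 0, 40], [0, 7, 0, 0, 0, 0, 40], [0, 7, 0, 0, 0, 0, 40], [0, 7, 0, 0, 0, 0, 40], [0, 7, 0, 0, 0, 0, 40], [0, 7, 0, 0, 0, 0, 40], [0, 7, 0, 0, 0, 0, 40], [0, 7, 0, 0, 0, 0, 40], [0, 7, 0, 0, 0, 0, 40], [0, 0, 0, 0, 0, 0, 40], [0, 0, 0, 0, 0, 0, 40]]]'

```text
clock: 14.55
tool_pos: [0.5945, -0.1987, 0.3019]
tcp_rot: [0.135, 0.808, 0.093, -0.567]
contact_force: [-0.5, 0.2, -0.6]
gripper_width: 0.049
finger_force: 63.1
```

```bash
python3 pl.py 70 .03; python3 - <<'E'
from h import *
im,c=snap("scene","s2.png"); cv2.imwrite("pics/s2c.png",cv2.resize(im[130:380,160:440,::-1],None,fx=2.3,fy=2.3))
E
```

```text
14.55 [ 0.59447192 -0.19867084  0.30187588] [-0.35533432  1.16148177  0.62364939 -0.04914594  2.57892082 -1.61922371] 0.048973800415653974 63.13355326652527
tile center [ 0.59962581 -0.20062033  0.28599538] tile x [3.80821360e-04 1.42319897e-03 9.99998915e-01] z tilt 89.99433201990865 yaw 161.23810961441689
shift now [-194.46   -1.7    70.98] turn [ 0.25 -0.08 -0.24] shift after turn [-194.35   -2.21   71.26]
```

View pics/s2c.png

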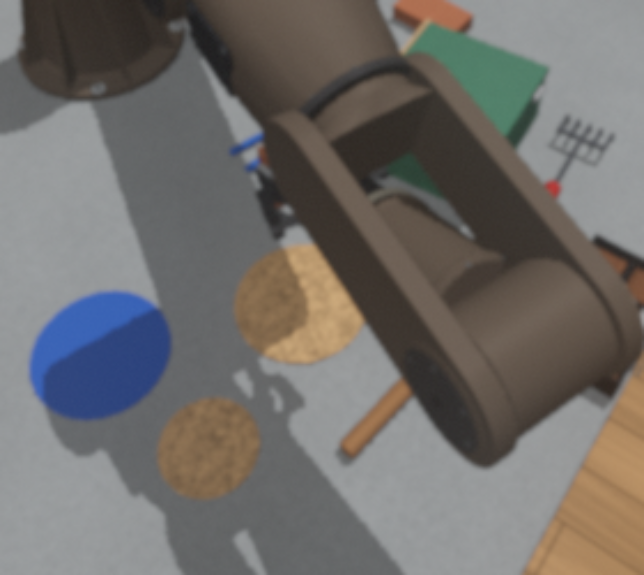

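The tile looks vertical by kinematics and sits over the large cork mat; the wrist fork hangs above the trowel's handle. I'll check the clearance there before lowering.

```bash
python3 - <<'E'
import numpy as np
D=[(.48,1.596,1.065,.6503,.231),(.3042,1.6993,1.1382,.5699,.29935),(.4216,1.3897,1.3333,.6683,.35295),(1.16148,.62365,2.5789,np.hypot(.59447,.19867),.30188)]
A=[];b=[]
for a,c,e,r,z in D:
    s=a+c;f=s+e
    A+=[[np.sin(a),np.sin(s),np.sin(f),1,0],[np.cos(a),np.cos(s),np.cos(f),0,1]];b+=[r,z]
x,res,rk,_=np.linalg.lstsq(np.array(A),np.array(b),rcond=None);print(x,res,rk)
L1,L2,Lt,a0,h=x; th=np.radians(70)
r,z=.627,.065; print("wrist r,z",r-Lt*np.sin(np.pi+th),z-Lt*np.cos(np.pi+th))
E
```

```text
[ 0.59091537  0.44774031  0.36305877 -0.01174     0.28558692] [3.75080278e-05] 5
wrist r,z 0.9681636508906075 0.18917341393776724
```

Request:
apply_moves --moves '[[[0, 0, 0, -39, 0, 14, 40], [0, 0, 0, -39, -0.5, 14, 40], [0, 0, 0, -39, -0.5, 14, 40], [0, 0, 0, -39, -0.5, 14, 40], [0, 0, 0, -37, 0, 13.5, 40], [0, 0, 0, 0, 0, 0, 40], [0, 0, 0, 0, 0, 0, 40]]]'

```text
clock: 15.3
tool_pos: [0.5945, -0.2004, 0.101]
tcp_rot: [0.134, 0.808, 0.093, -0.566]
contact_force: [0.3, 0.2, -0.2]
gripper_width: 0.0484
finger_force: 63.1
```

```bash
python3 pl.py 70 0.00; python3 - <<'E'
from h import *
im,c=snap("wrist","w4.png")
E
```

```text
15.3 [ 0.59446008 -0.20040998  0.10099415] [-0.35719142  1.36194186  0.63377552 -0.03930216  2.36738061 -1.60783667] 0.04840376429534795 63.070117235183716
tile center [ 0.59963823 -0.20234237  0.08511945] tile x [-1.14224796e-03  3.60796903e-04  9.99999283e-01] z tilt 89.93138441849224 yaw 161.20949158653943
shift now [-33.59  -0.53  13.31] turn [ 0.27 -0.02 -0.16] shift after turn [-33.59  -0.56  13.33]
```

View pics/w4.png

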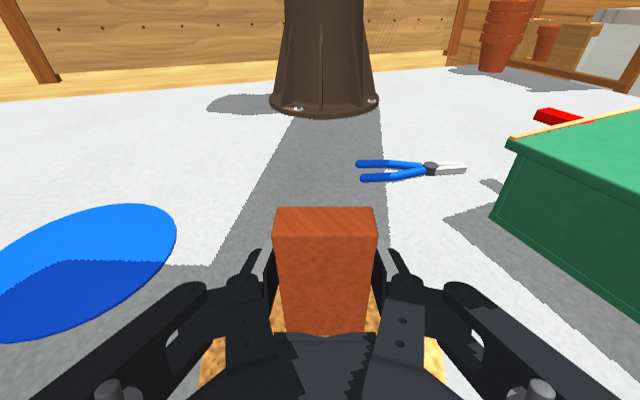

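The tile is held upright and square between the pads at (325, 270). Now I'll lower it to contact.

Request:
apply_moves --moves '[[[0, 0, 0, -15, 0, 5.5, 40], [0, 0, 0, -11, 0, 4.5, 40], [0, 0, 0, -4, 0, 1.5, 40], [0, 0, 0, -2, 0, 0.8, 40], [0, 0, 0, 0, 0, 0, 40], [0, 0, 0, 0, 0, 0, 40]]]'

```text
clock: 15.95
tool_pos: [0.593, -0.1999, 0.0651]
tcp_rot: [0.134, 0.807, 0.094, -0.568]
contact_force: [-1.4, 0.4, 7.4]
gripper_width: 0.0488
finger_force: 63.4
```

```bash
python3 pl.py 70 0.00
```

```text
15.95 [ 0.59297269 -0.19988904  0.06507756] [-0.35726187  1.4078907   0.61532943 -0.03838262  2.34489983 -1.606981  ] 0.04878727602647617 63.38133215904236
tile center [ 0.59807848 -0.20178743  0.04917535] tile x [ 0.00341717 -0.00176644  0.9999926 ] z tilt 90.21797563909907 yaw 161.2004568553301
shift now [-0.38 -0.58 -0.44] turn [ 0.28 -0.3  -0.13] shift after turn [-0.38 -0.58 -0.44]
```

Contact at 7 N, so it's seated. Releasing.

Request:
apply_moves --moves '[[[0, 0, 0, 0, 0, 0, 52], [0, 0, 0, 0, 0, 0, 56], [0, 0, 0, 0, 0, 0, 65], [0, 0, 0, 0, 0, 0, 75], [0, 0, 0, 0, 0, 0, 85], [0, 0, 0, 0, 0, 0, 85], [0, 0, 0, 0, 0, 0, 85], [0, 0, 0, 0, 0, 0, 85]]]'

```text
clock: 16.75
tool_pos: [0.593, -0.2, 0.0641]
tcp_rot: [0.134, 0.807, 0.094, -0.567]
contact_force: [-0.2, 0.3, -0.4]
gripper_width: 0.0849
finger_force: 0.0
```

Request:
apply_moves --moves '[[[0, 0, 0, 0, 0, -8, 85], [0, 0, 0, 0, 0, -12, 85], [0, 0, 0, 0, 0, -20, 85], [0, 0, 0, 8, 0, -20, 85], [0, 0, 0, 15, 0, -5, 85], [0, 0, 0, 20, 0, 0, 85], [0, 0, 0, 0, 0, 0, 85], [0, 0, 0, 0, 0, 0, 85]]]'

```text
clock: 17.55
tool_pos: [0.6357, -0.2145, 0.1282]
tcp_rot: [0.134, 0.808, 0.093, -0.565]
contact_force: [-0.4, -0.3, -0.7]
gripper_width: 0.0852
finger_force: 0.0
```

```bash
python3 pl.py 70 0.00; python3 - <<'E'
from h import *
im,c=snap("wrist","w5.png")
E
```

```text
17.55 [ 0.63567825 -0.21447108  0.12817747] [-0.35601597  1.45390159  0.34248872 -0.04820886  2.56527463 -1.62039141] 0.08519295551191014 0.0
tile center [ 0.64087919 -0.21640058  0.11230987] tile x [-2.56395097e-03  2.16616419e-04  9.99996690e-01] z tilt 89.85694724429963 yaw 161.20377623899103
shift now [-44.17  -0.51  63.59] turn [ 0.28  0.06 -0.13] shift after turn [-44.24  -0.3   63.55]
```

View pics/w5.png

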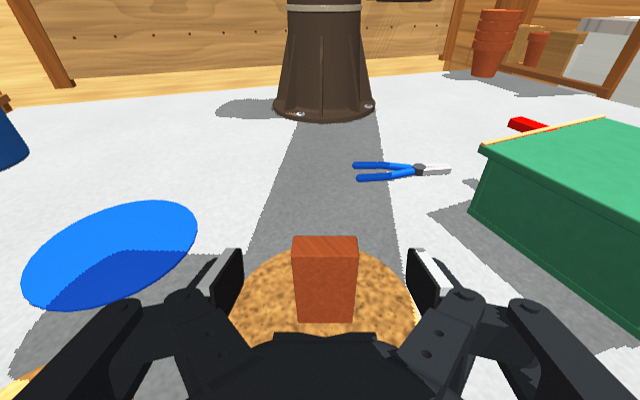

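The tile stands upright by itself on the large cork mat at (325, 280), clear of the fingers. I'll rise while turning back to tool-down.

Request:
apply_moves --moves '[[[0, -7, 0, 20, 0, -8, 85], [0, -7, 0, 20, 0, -12, 85], [0, -7, 0, 18, 0, -16, 85], [0, -7, 0, 16, 0, -18, 85], [0, -7, 0, 14, 0, -20, 85], [0, -7, 0, 10, 0, -22, 85], [0, -7, 0, 5, 0, -22, 85], [0, -7, 0, 0, 0, -10, 85], [0, -7, 0, 0, 0, -5, 85], [0, -7, 0, 0, 0, 0, 85], [0, 0, 0, 0, 0, 0, 85], [0, 0, 0, 0, 0, 0, 85]]]'

```text
clock: 18.8
tool_pos: [0.6607, -0.223, 0.3038]
tcp_rot: [0.163, 0.987, 0.0, -0.002]
contact_force: [0.1, -0.4, 0.2]
gripper_width: 0.0851
finger_force: 0.0
```

```bash
cat > tab.py <<'E'
from h import *
import sys
ang,th,dx=[float(v) for v in sys.argv[1:4]]   # lid angle deg, tool tilt (deg, + = fingers toward robot), back-off mm
H=np.array([.7062,.1631,.090]); f=np.array([np.cos(np.radians(4.8)),np.sin(np.radians(4.8)),0]); u=np.array([0,0,1.])
a=np.radians(ang); tab=H+.24*(-np.cos(a)*f+np.sin(a)*u)+.006*(np.sin(a)*f+np.cos(a)*u)
Rm=Rt(184.8,th)
# pads grip: contact centre 12 mm behind TCP
tcp=tab+Rm[:,2]*(.014-dx/1000)
print("tab",tab,"tcp",tcp); o=arm.get_obs(); print(o["clock"],o["tool_pos"],o["qpos"]); plan(tcp,Rm)
E
python3 tab.py 0 0 120
```

```text
tab [0.46704171 0.14301732 0.096     ] tcp [0.46704171 0.14301732 0.202     ]
18.8 [ 0.66066409 -0.22295767  0.30382427] [-3.68656606e-01  4.96584302e-01  1.38457859e+00 -5.61497233e-04
  1.26483742e+00 -1.61096061e+00]
shift now [300.84 284.03 103.06] turn [  0.03  -0.25 -23.61] shift after turn [162.32 380.89 101.82]
```

Request:
apply_moves --moves '[[[0, 0, 0, 36, 34, 0, 85], [0, 0, 0, 36, 34, 0, 85], [0, 0, 0, 36, 34, 0, 85], [0, 0, 0, 36, 34, 0, 85], [0, 0, 0, 36, 34, 0, 85], [0, 0, 0, 36, 34, 0, 85], [0, 0, 0, 36, 34, 0, 85], [0, 0, 0, 36, 34, 0, 85], [0, 0, -8, 0, 0, 0, 60], [0, 0, -8, 0, 0, 0, 60], [0, 0, -7.6, 0, 0, 0, 60], [0, 0, 0, 0, 0, 0, 60]]]'

```text
clock: 20.0
tool_pos: [0.4774, 0.1279, 0.3039]
tcp_rot: [-0.043, 0.999, 0.0, -0.003]
contact_force: [-0.4, -0.4, -0.6]
gripper_width: 0.0601
finger_force: 0.0
```

```bash
python3 tab.py 0 0 80; python3 - <<'E'
from h import *
im,c=snap("wrist","w6.png")
cs=[b for b in blobs(im,"red",100)]
for b in cs: r=rect(c,b,.103); print(np.round([*r[0],*r[1],r[2]],1))
print(arm.mark_of("wrist","lid_tab"), proj(c,[.467,.143,.096]))
E
```

```text
tab [0.46704171 0.14301732 0.096     ] tcp [0.46704171 0.14301732 0.162     ]
20.0 [0.47739572 0.12790118 0.30390038] [ 1.99590134e-01  1.88581804e-01  1.84658808e+00  1.23053036e-03
  1.11136582e+00 -1.45844333e+00]
shift now [  8.29  15.88 141.95] turn [ 0.03 -0.29  0.17] shift after turn [  9.05  15.93 141.9 ]
[473.8 144.1  46.3  22.9   5.2]
[713.9 129.6  10.9  37.5   4.9]
[{'location': [170.4, 334.9], 'conf': 0.7}] (np.float64(170.92843809886895), np.float64(336.51294385728914))
```

View pics/w6.png

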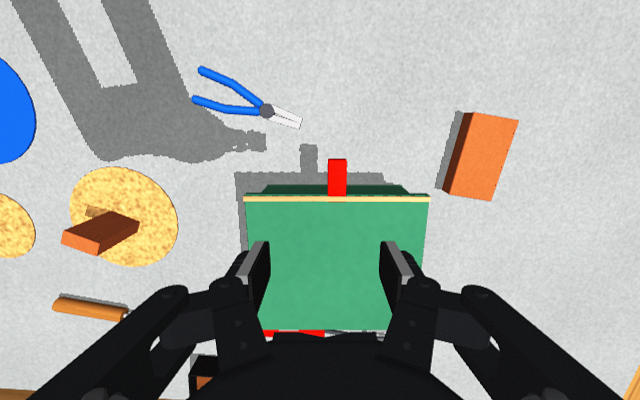

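The tab is at (337, 177), within 2 px of its predicted place. The tile still stands on the mat at (100, 232) and the pliers are untouched. I'll descend onto the tab.

Request:
apply_moves --moves '[[[0, 0, 0, 8.5, 15.5, 30, 60], [0, 0, 0, 0, 0, 45, 60], [0, 0, 0, 0, 0, 45, 60], [0, 0, 0, 0, 0, 22, 60], [0, 0, 0, 0, 0, 0, 60], [0, 0, 0, 0, 0, 0, 60]]]'

```text
clock: 20.7
tool_pos: [0.4663, 0.1422, 0.1624]
tcp_rot: [-0.041, 0.999, 0.0, -0.002]
contact_force: [0.4, -0.0, 0.1]
gripper_width: 0.0601
finger_force: 0.0
```

```bash
python3 tab.py 0 0 0
```

```text
tab [0.46704171 0.14301732 0.096     ] tcp [0.46704171 0.14301732 0.082     ]
20.7 [0.46629967 0.1422289  0.16237333] [ 2.32893579e-01  3.49435728e-01  2.03044119e+00  1.82539239e-03
  7.65145853e-01 -1.42056532e+00]
shift now [-1.09  0.67 80.37] turn [ 0.04 -0.21 -0.14] shift after turn [-0.81  0.72 80.37]
```

Request:
apply_moves --moves '[[[0, 0, 0, -1, 1, 40, 60], [0, 0, 0, 0, 0, 30, 60], [0, 0, 0, 0, 0, 12, 60], [0, 0, 0, 0, 0, 0, 60], [0, 0, 0, 0, 0, 0, 10], [0, 0, 0, 0, 0, 0, 10], [0, 0, 0, 0, 0, 0, 10], [0, 0, 0, 0, 0, 0, 10], [0, 0, 0, 0, 0, 0, 10], [0, 0, 0, 0, 0, 0, 10]]]'

```text
clock: 21.7
tool_pos: [0.4674, 0.143, 0.0816]
tcp_rot: [-0.042, 0.999, 0.0, -0.0]
contact_force: [-0.7, -9.5, 14.2]
gripper_width: 0.023
finger_force: 58.2
```

```bash
python3 - <<'E'
from h import *
np.set_printoptions(precision=4,suppress=True)
o=arm.get_obs(); print(o["clock"],o["tool_pos"],o["gripper_width"],o["finger_force"],o["contact_force"])
# per-5deg row in tool axes for rotation about hinge (rotation +5 about tool y, tool tilt 0 now)
Rm=R.from_quat(o["tcp_rot"]).as_matrix(); rel=Rm.T@(np.array([.7062,.1631,.090])-o["tool_pos"]); print("hinge in tool",rel)
np.save("hinge_rel.npy",rel)
for a in [1.5,5]:
    Q=R.from_euler("y",a,degrees=True).as_matrix()
    d=rel-Q@rel; print(a,"shift in old axes",d*1000,"new axes",Q.T@d*1000)
E
```

```text
21.7 [0.4674 0.143  0.0816] 0.023037939985587865 58.16663324832916 [-0.7457 -9.5432 14.2303]
hinge in tool [-0.2397 -0.     -0.0085]
1.5 shift in old axes [ 0.1392 -0.     -6.2767] new axes [ 0.3034 -0.     -6.2709]
5 shift in old axes [ -0.1752   0.     -20.9207] new axes [  1.6489   0.     -20.8564]
```

Tab gripped (23 mm, 58 N). I'll start opening with 9° along the hinge arc and check.

Request:
apply_moves --moves '[[[0, 3, 0, 0.4, 0, -12.5, 10], [0, 3, 0, 0.4, 0, -12.5, 10], [0, 3, 0, 0.4, 0, -12.5, 10], [0, 0, 0, 0, 0, 0, 10]]]'

```text
clock: 22.1
tool_pos: [0.469, 0.1431, 0.1196]
tcp_rot: [-0.042, 0.996, -0.003, -0.079]
contact_force: [2.3, -5.6, -2.6]
gripper_width: 0.0226
finger_force: 59.9
```

```bash
cat > lid.py <<'E'
from h import *
import sys
np.set_printoptions(precision=4,suppress=True)
o=arm.get_obs(); Rm=R.from_quat(o["tcp_rot"]).as_matrix(); H=np.array([.7062,.1631,.090]); rel0=np.load("hinge_rel.npy")
rel=Rm.T@(H-o["tool_pos"]); f=np.array([np.cos(np.radians(4.8)),np.sin(np.radians(4.8)),0])
v=o["tool_pos"]-H; ang=np.degrees(np.arctan2(v[2],-(v@f))-np.arctan2(-.0085,.2397))
print(o["clock"],"lid est",ang,"tool tilt",np.degrees(np.arcsin(-Rm[:,2]@f)),"radius",np.hypot(v[2],v@f),"want",np.hypot(.2397,.0085),"hinge err mm",(rel-rel0)*1000,o["contact_force"],o["gripper_width"],o["finger_force"],o["qpos"])
E
python3 lid.py
```

```text
22.1 lid est 9.113419082620746 tool tilt 9.103165359629166 radius 0.23982445709718914 want 0.2398506618710901 hinge err mm [-0.0058  0.0809 -0.0016] [ 2.2509 -5.6297 -2.5531] 0.022579058432659123 59.91023540496826 [ 0.2178  0.4897  1.9389  0.0284  0.8706 -1.4568]
```

Perfect tracking; continuing for 36° more.

Request:
apply_moves --moves '[[[0, 3, 0, 0.4, 0, -12.5, 10], [0, 3, 0, 0.4, 0, -12.5, 10], [0, 3, 0, 0.4, 0, -12.5, 10], [0, 3, 0, 0.4, 0, -12.5, 10], [0, 3, 0, 0.4, 0, -12.5, 10], [0, 3, 0, 0.4, 0, -12.5, 10], [0, 0, 0, 0, 0, 0, 10]]]'

```text
clock: 22.8
tool_pos: [0.4895, 0.1448, 0.1909]
tcp_rot: [-0.041, 0.972, -0.009, -0.233]
contact_force: [8.8, -2.2, -8.1]
gripper_width: 0.0227
finger_force: 59.9
```

```bash
python3 lid.py
```

```text
22.8 lid est 26.927632162322904 tool tilt 26.95335598799075 radius 0.23978581398616927 want 0.2398506618710901 hinge err mm [ 0.0382  0.1416 -0.1507] [ 8.8463 -2.2104 -8.1355] 0.022727506403009645 59.94107007980347 [ 0.1919  0.5971  1.6053  0.0503  1.4074 -1.4824]
```

Request:
apply_moves --moves '[[[0, 3, 0, 0.3, 0, -12.5, 10], [0, 3, 0, 0.3, 0, -12.5, 10], [0, 3, 0, 0.3, 0, -12.5, 10], [0, 3, 0, 0.3, 0, -12.5, 10], [0, 3, 0, 0.3, 0, -12.5, 10], [0, 3, 0, 0.3, 0, -12.5, 10], [0, 0, 0, 0, 0, 0, 10], [0, 0, 0, 0, 0, 0, 10], [0, 0, 0, 0, 0, 0, 10]]]'

```text
clock: 23.7
tool_pos: [0.5294, 0.1481, 0.2513]
tcp_rot: [-0.039, 0.924, -0.016, -0.381]
contact_force: [14.5, -0.5, -16.3]
gripper_width: 0.0229
finger_force: 60.1
```

```bash
python3 lid.py; python3 - <<'E'
from h import *
o=arm.get_obs(); print(np.abs(o["qd"]).max())
im,c=snap("scene"); im2,_=snap("wrist")
cv2.imwrite("pics/fin.png",np.hstack([cv2.resize(im[110:360,200:460],(400,385)),cv2.resize(im2,(400,250),interpolation=cv2.INTER_AREA) if 0 else np.vstack([cv2.resize(im2,(400,250)),np.zeros((135,400,3),np.uint8)])])[:,:,::-1])
E
```

```text
23.7 lid est 44.30890207718352 tool tilt 44.793388266473436 radius 0.23979055342414662 want 0.2398506618710901 hinge err mm [ 0.1101  0.1723 -2.0694] [ 14.5181  -0.4865 -16.2529] 0.022856592140847124 60.13821601867676 [ 0.1741  0.7855  1.2394  0.0678  1.8956 -1.4849]
0.005690566656852684
```

View pics/fin.png

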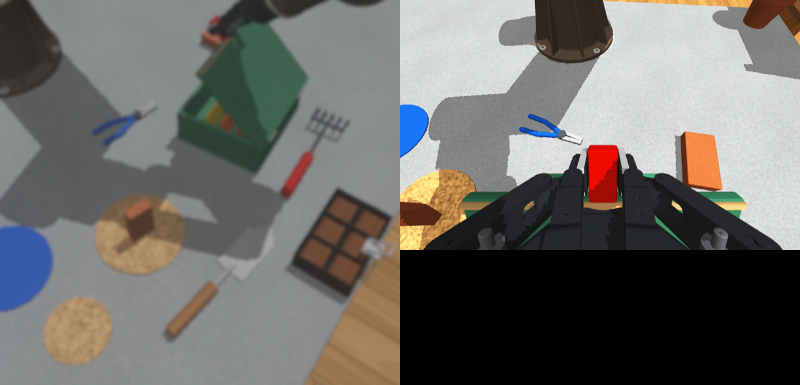

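The final picture shows the lid held open at about 44–45° by its red tab, and the tile upright on the large cork mat. The trowel, rake and pliers lie where they were, and the arm is still. I'll hand in now.

```bash
python3 -c "
from bench import arm
print(arm.close_job())"
```

```text
the job is handed in; nothing more can be done
None
```

The job is handed in (no verdict came back): the tile stands by itself on the large cork mat, the gripper holds the lid still by its red tab at about 44–45° open, and the trowel, rake and pliers show no sign of having moved in the last picture.

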